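# Load the orange-capped tube into the indexer and click it to the third stop

### The arm

A 7-joint arm with a two-finger parallel gripper is mounted at the origin on a cart in front of the work surface, level with it; the furniture and walls round the work are solid. World frame = base frame: x ahead of the robot, y to its left, z up, the work surface at z = 0. Lengths are in m, angles in rad, forces in N, time in s.
With the tool pointing down it reaches from about 0.425 to 0.925 m from the base axis. Payload 6.8 kg.
Tool frame: the origin (TCP) lies on the centre line of the jaws, within the pads' length; the fingertips stand 25 mm ahead of it and the grasp point (between the pads) lies 6 mm ahead of it; z points along the fingers, y is the line along which they close (so a half turn about z gives the same grasp; the last joint's range is limited). The gripper opens to 85 mm and grips with 20 to 120 N. Pads are 22 mm wide; open, the fingers measure 114 mm over their backs; the gripper's body (76 mm by 85 mm) begins 54 mm behind the grasp point. The pads swing forward as they close: fully open they stand 13 mm farther back than shut.
Start: joints at [-1.427, 0.477, 0.022, 1.555, -0.011, 1.109, -0.083], TCP at [0.168, 0.654, 0.256] pointing down, gripper open.
Joint ranges: [-2.96, 2.96], [-0.34, 2.1], [-1.41, 1.46], [0.24, 2.44], [-1.37, 4.51], [0.17, 1.92], [-2.96, 2.96]. Speed limits (rad/s): [2.39, 2.39, 3.14, 3.14, 3.14, 3.14, 3.14].

### API

Orientations are given as a rotation vector (axis times angle).
In Python, from bench import telemetry, grab_frame, job gives the robot as it stands.
- The arm moves only by the tool apply_moves, never from a script. Its argument "rows" is a list of rows, each a list of 2 entries, a list of its own where there are three numbers: the shift along the tool's x, y, z each as a share of 250 mm, from -1 to 1, then the turn, a rotation vector about the tool's x, y, z each as a share of pi rad, from -1 to 1. A call has 1 to 10 rows; each row is the pose to reach, as a shift and turn from the pose commanded when the call began, along the tool's axes at that moment, turning the shorter way round; what a row does not reach only later rows make up. A row lasts 1/8 s, in which the tool goes at most 62.5 mm and 10.7 degrees, less where a joint would pass 70% of its speed; a pose out of reach is approached as far as the arm can. A call with a number of a shift or a turn outside -1 to 1 is refused whole. A call with a gripper value outside its range is refused whole. "jaw" is the gripper's target within -1 to 1 (fully open at 1, half-way at 0, shut at -1), set as the call begins (left out, the last holds). The fingers move at their own pace and stop on an object; "newtons" is the grip in N (left out, the last holds). Time passes only in rows, so rows that repeat a pose let the fingers close. It gives the time, the measured TCP pose, the force, the opening and the grip force at its end, in the units of the state.
- telemetry.get_obs(): the state, without advancing time (a new reading comes with each control period).
- grab_frame(name): name is "scene" or "top" or "wrist"; returns a dict with "frame" (420x560x3 uint8, red, green, blue), "vertical_fov" (degrees; the focal length in pixels is half the picture's height over the tangent of half this angle, whatever the lens; pixels are square), "cx", "cy" (the principal point, pixels), "origin" and "attitude" of the camera in the world. Camera axes: x right, y up, looking along -z (the intrinsics and any distortion apply to the point x, -y, -z); pixel columns grow to the right and rows downward; lengths in m; the calibration is good to about 2 mm. A picture is of the moment at which its call begins. There is no depth.
- job.hand_in(): hands the job in; it is judged then, once.
The state is a dict: "clock": time; "joints": joint angles; "qvel": joint speeds; "tau": joint torques, N m; "tcp_pos": TCP position; "orientation": TCP orientation; "contact_force": force on the tool from outside, world axes, zero at the start; "moment": the same for the moment, N m; "grip_width": finger opening in m; "gripper_force": force on a finger pad.
Only numpy, scipy, OpenCV 4.12 (cv2) and the standard library are available. Lean on these libraries where they do the work, as an engineer would, in place of code of your own. Each camera call takes 0.05 s, during which the arm holds its last target. There are 200 camera calls.

### The job

Take the orange-capped sample tube from the rack and slide it into the empty sleeve of the tube indexer until it stands fully home on the sleeve's floor, and let go of it. Then take the indexer's black knob between the fingers and turn it clockwise, counting the clicks, to the third stop (where the sleeve stands before the reading head), never going past it. The program finishes while still holding the knob there for the reading; leave the blue-capped and the white-capped tube in the rack.

Things in the scene. Friction and masses are not known exactly. Their poses are not given: they have to be found in the camera images.
- sample_tube_2: The loose conical sample tube with the ORANGE screw cap, 108 mm long, 18 g: tube 16 mm in diameter with a pointed tip at the bottom, cap 20 mm in diameter over the top 14 mm (94 to 108 mm above the tip). Origin at the tip, on its axis; z runs up along the tube to the cap. It stands upright in the rack, tip 4 mm above the worktop.
- sample_tube_0: The same tube with a BLUE cap, loose in the rack; stays there. Origin at its tip.
- sample_tube_5: The same tube with a WHITE cap, loose in the rack; stays there. Origin at its tip. (Left of the rack a tall microscope, no part of the job, rises over everything with y above about 0.36 m and x above 0.33 m: keep the arm clear of it.)
- tube_rack: White tube rack, fixed to the worktop, 66 mm (its x) by 150 mm (its y) and 78 mm high at its two end plates (y = +/-73 mm), upper perforated plate at 74 mm. 17 mm holes in two rows at x = +/-14 mm, 23 mm apart along y. Only three are filled, (-14, -57.5), (14, -11.5) and (-14, 34.5) mm, so each cap is free on both sides along the rack's x; which tube stands where varies. Origin: centre of its underside.
- indexer: Tube indexer, fixed to the worktop: round white base 112 mm in diameter, 36 mm high, carrying a turret; dots on the base's bevel every 24 degrees mark the stops, the third after the start is red and bigger. A black reading head (22 x 44 mm, 81 mm high) stands 116 mm from the axis, 72 degrees clockwise (from above) of the start. Origin: centre of the base's underside, on the turret's vertical axis; its -x axis points to the sleeve's start.
- turret (a joint): Angle of turret, knob and sleeve, rad: near 0 at the start (the start position, against the end stop), growing clockwise seen from above. It clicks every 0.419 rad (24 degrees): first stop 0.419, second 0.838, third 1.257; it runs on to a fifth stop. Between stops the click spring resists with up to about 0.1 N m, then pulls on into the next stop; released, the turret settles by itself in the nearest stop.
- knob: Round black fluted knob on top of the turret, 38 mm in diameter, 29 mm high, its underside 100 mm and its top 129 mm above the worktop, with a white line on top towards the sleeve. Turns with turret and sleeve. Origin: centre of its underside, on the axis.
- knob_grip (a point): Centre of the knob, on the axis, 114 mm above the worktop: where to hold it.
- sleeve_mouth (a point): Centre of the upper rim of the grey sleeve that takes the tube, 82 mm above the worktop, 80 mm from the turret's axis. The sleeve is upright, 27.6 mm outside and 18.6 mm inside diameter.
- sleeve_floor (a point): Centre of the sleeve's inner floor, 62 mm below its rim (20 mm above the worktop). A tube fully home has its tip here and its cap 114 to 128 mm above the worktop.

How it is judged:
By the outcome, as a careful person would: the job done as asked, in the order asked, and still so for the second after the job is handed in, while the arm keeps its last pose, push and grip.
It also fails if it takes over 53 s, if anything falls off the work surface, if the arm or the gripper's body presses on something with over 40 N, if the wrist force passes 120 N, or if a joint passes its speed limit or range.

## Working session

There is one attempt and no reset: what is moved stays moved. The work goes in short steps, Python scripts to look and compute and a tool call to move; the robot and the scene stay as the last step left them, time stands still between calls to the robot, and variables do not carry over. Pictures are saved under pics/ and viewed, at most 12 in all, crops included, and the job is handed in when it is done.

Besides the shell and the picture viewer there is one more tool, called after "Emit:" as name([rows], argument=value, ...), one row to a line, values as JSON. apply_moves: Moves the arm, as the interface text tells. Its arguments: {"type":"object","properties":{"rows":{"type":"array"},"jaw":{"type":"number"},"newtons":{"type":"number"}},"required":["rows"]}

```bash
mkdir -p pics; ls; cat > h.py <<'E'
import numpy as np,cv2,pickle
from scipy.spatial.transform import Rotation as R
from bench import telemetry,grab_frame,job
def save(n,fn):
    f=grab_frame(n); cv2.imwrite(f'pics/{fn}.png',f['frame'][:,:,::-1]); pickle.dump(f,open(f'pics/{fn}.pkl','wb')); return f
def att(a):
    a=np.array(a,float)
    if a.shape==(3,3): return a
    return R.from_rotvec(a).as_matrix() if a.size==3 else R.from_quat(a).as_matrix()
def foc(f): return f['frame'].shape[0]/2/np.tan(np.radians(f['vertical_fov'])/2)
def ray(f,u,v):
    F=foc(f); A=att(f['attitude'])
    return A@np.array([(u-f['cx'])/F,-(v-f['cy'])/F,-1.])
def atz(f,u,v,z):
    d=ray(f,u,v);o=np.array(f['origin']);return o+d*(z-o[2])/d[2]
def proj(f,p):
    c=att(f['attitude']).T@(np.array(p)-f['origin']);F=foc(f)
    return np.array([f['cx']+F*c[0]/-c[2],f['cy']-F*c[1]/-c[2]])
def st():
    o=telemetry.get_obs(); print({k:np.round(v,4).tolist() for k,v in o.items() if k not in('qvel','tau')}); return o
E
python3 - <<'E'
from h import *
st()
for n in('top','scene','wrist'):
    f=save(n,n+'0');print({k:v for k,v in f.items() if k!='frame'})
a=[cv2.imread(f'pics/{n}0.png') for n in('top','scene')]
E
```

```text
pics
{'clock': 0.0, 'joints': [-1.4271, 0.4778, 0.0223, 1.5564, -0.0115, 1.1093, -0.0831], 'tcp_pos': [0.168, 0.6532, 0.2553], 'orientation': [-0.3944, -3.1166, 0.0029], 'contact_force': [1.0629, 0.2308, -0.0688], 'moment': [0.0021, -0.0426, -0.0337], 'gripper_force': 0.0, 'grip_width': 0.0852}
{'vertical_fov': 43.87366774350191, 'cx': 280.96376693386316, 'cy': 199.85351084734074, 'origin': array([0.44669345, 0.03669821, 1.22763909]), 'attitude': array([ 0.07039279, -0.07441548, -1.56623283])}
{'vertical_fov': 48.3359482609709, 'cx': 280.1673986737673, 'cy': 202.45550000516684, 'origin': array([0.12112802, 0.57757934, 0.54938763]), 'attitude': array([ 0.42687224, -1.1952814 , -2.22757113])}
{'vertical_fov': 60.2510571610246, 'cx': 282.111522459971, 'cy': 207.79443105722956, 'origin': array([0.10338988, 0.66893517, 0.37353338]), 'attitude': array([-0.22775207, -0.17320168,  1.31240105])}
```

View pics/top0.png

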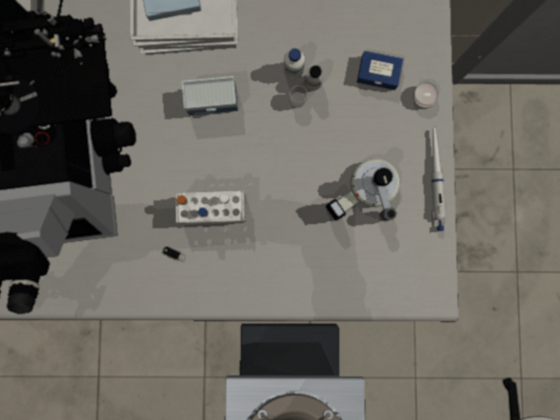

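View pics/scene0.png

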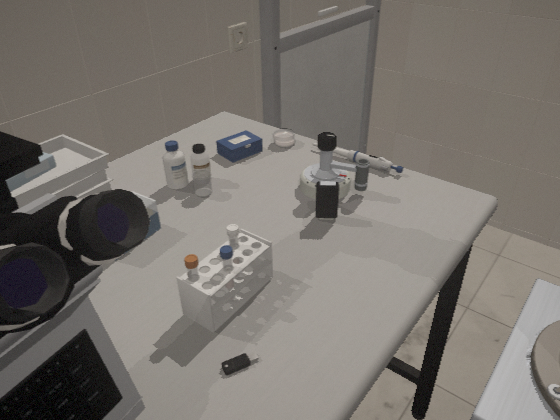

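```bash
python3 - <<'E'
from h import *
f=pickle.load(open('pics/top0.pkl','rb'))
for n,p in dict(base=(0,0,0),tcp=(.168,.653,.255)).items(): print(n,proj(f,p))
for n,u,v,z in [('orange',182,200,.112),('blue',203,212,.112),('white',224,200,.112),('rack',(176+244)/2,208,.078),('knob',382,177,.129),('sleeve',389,214,.082),('base',376,184,.03)]: print(n,atz(f,u,v,z).round(4))
im=f['frame'][:,:,::-1]
a=cv2.resize(im[180:236,160:260],(800,448),interpolation=cv2.INTER_CUBIC)
b=cv2.resize(im[150:230,320:410],None,fx=6.5,fy=6.5,interpolation=cv2.INTER_CUBIC)
cv2.imwrite('pics/b.png',b);cv2.imwrite('pics/a.png',a)
E
```

```text
base [295.05517617 446.13420378]
tcp [-62.36835689 402.00503521]
orange [0.5488 0.2465 0.112 ]
blue [0.5232 0.201  0.112 ]
white [0.5492 0.1564 0.112 ]
rack [0.5344 0.1907 0.078 ]
knob [ 0.5979 -0.1806  0.129 ]
sleeve [ 0.5222 -0.2041  0.082 ]
base [ 0.5951 -0.186   0.03  ]
```

View pics/b.png

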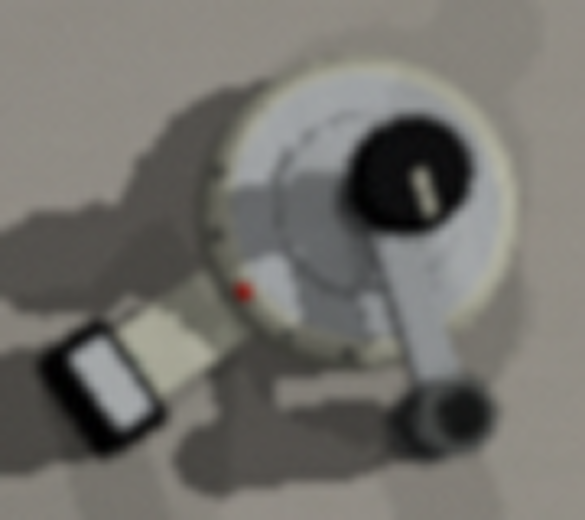

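View pics/a.png

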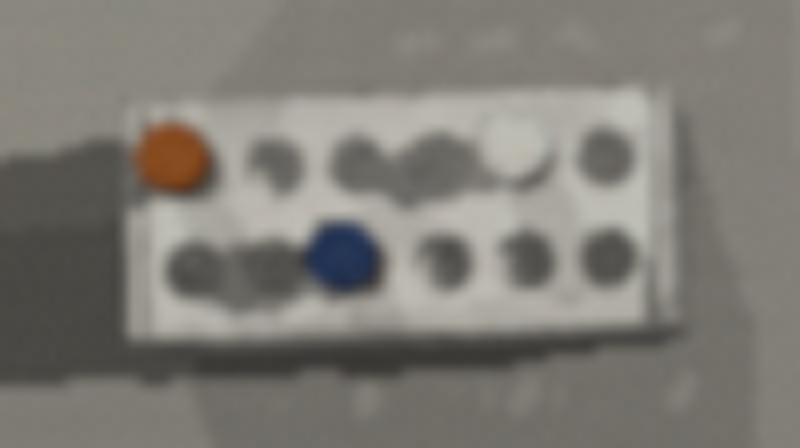

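Top view: orange cap at px (181.5,199.6), blue (203,212), white (224,199); knob (383,177), sleeve rim (389.5,213.5), red dot (357,195). Geometry matches (orange–white 90 mm vs 92, knob–sleeve 79 vs 80). Scene view confirms the tubes and the indexer. Approach now.

```bash
cat >> h.py <<'E'
def to(p,phi,o=None,ref=None):
    """shift/250mm and turn/pi in tool axes to put TCP at p, tool down, tool y at yaw phi deg"""
    o=o or telemetry.get_obs()
    A=att(o['orientation']); a=np.radians(phi)
    y=np.array([np.cos(a),np.sin(a),0]);z=np.array([0,0,-1.]);B=np.c_[np.cross(y,z),y,z]
    print(np.round(A.T@(np.array(p)-o['tcp_pos'])/.25,3).tolist(),np.round(R.from_matrix(A.T@B).as_rotvec()/np.pi,3).tolist())
E
python3 - <<'E'
from h import *
for p,ph in [((.21,.45,.255),55),((.36,.29,.25),20),((.47,.235,.24),0),((.5,.225,.24),0)]: to(p,ph)
E
```

```text
[-0.365, -0.746, 0.003] [-0.0, 0.0, 0.114]
[-1.106, -1.216, 0.024] [-0.0, 0.0, 0.309]
[-1.587, -1.32, 0.064] [-0.0, 0.0, 0.42]
[-1.713, -1.328, 0.064] [-0.0, 0.0, 0.42]
```

Emit:
apply_moves([
  [[-0.08, -0.17, 0], [0, 0, 0.02]],
  [[-0.17, -0.36, 0], [0, 0, 0.05]],
  [[-0.26, -0.55, 0], [0, 0, 0.08]],
  [[-0.365, -0.746, 0], [0, 0, 0.114]],
  [[-0.5, -0.85, 0.01], [0, 0, 0.15]],
  [[-0.64, -0.95, 0.01], [0, 0, 0.2]],
  [[-0.78, -0.99, 0.02], [0, 0, 0.25]],
  [[-0.92, -1.0, 0.02], [0, 0, 0.3]],
  [[-0.92, -1.0, 0.02], [0, 0, 0.3]],
])

```text
clock: 1.27
tcp_pos: [0.3309, 0.3528, 0.2513]
orientation: [1.773, 2.592, 0.0]
contact_force: [-0.9, 0.5, -0.3]
grip_width: 0.0851
gripper_force: 0.0
```

```bash
python3 - <<'E'
from h import *
st();to((.49,.225,.22),0)
E
```

```text
{'clock': 1.275, 'joints': [-1.2024, 0.1638, 0.287, 2.0219, -0.0551, 0.963, -0.5167], 'tcp_pos': [0.3309, 0.3528, 0.2513], 'orientation': [1.7732, 2.5922, 0.0004], 'contact_force': [-0.8977, 0.4875, -0.2641], 'moment': [0.0143, -0.0362, 0.0284], 'gripper_force': 0.0, 'grip_width': 0.0851}
[-0.707, 0.408, 0.126] [0.0, 0.0, 0.118]
```

Emit:
apply_moves([
  [[-0.18, 0.1, 0.03], [0, 0, 0.03]],
  [[-0.36, 0.2, 0.06], [0, 0, 0.06]],
  [[-0.54, 0.3, 0.1], [0, 0, 0.09]],
  [[-0.707, 0.408, 0.126], [0, 0, 0.118]],
  [[-0.707, 0.408, 0.126], [0, 0, 0.118]],
  [[-0.707, 0.408, 0.126], [0, 0, 0.118]],
])

```text
clock: 2.02
tcp_pos: [0.4874, 0.2284, 0.2194]
orientation: [-2.212, -2.23, 0.001]
contact_force: [-0.9, 0.7, -0.9]
grip_width: 0.0852
gripper_force: 0.0
```

```bash
python3 - <<'E'
from h import *
st();f=save('wrist','w1');print({k:v for k,v in f.items() if k!='frame'})
for p in [(.5488,.2465,.112),(.523,.201,.112)]: print(proj(f,p))
E
```

```text
{'clock': 2.025, 'joints': [-0.9222, 0.3113, 0.451, 1.9448, -0.1691, 0.923, -0.3791], 'tcp_pos': [0.4874, 0.2284, 0.2194], 'orientation': [-2.2116, -2.2298, 0.0013], 'contact_force': [-0.9272, 0.734, -0.8676], 'moment': [0.0463, -0.0078, -0.0138], 'gripper_force': 0.0, 'grip_width': 0.0852}
{'vertical_fov': 60.2510571610246, 'cx': 282.111522459971, 'cy': 207.79443105722956, 'origin': array([0.48664216, 0.29375098, 0.33757041]), 'attitude': array([-2.66563904e-01,  2.06241336e-04,  9.64018647e-03])}
[379.68006249 186.96541974]
[335.64562257 253.24194565]
```

View pics/w1.png

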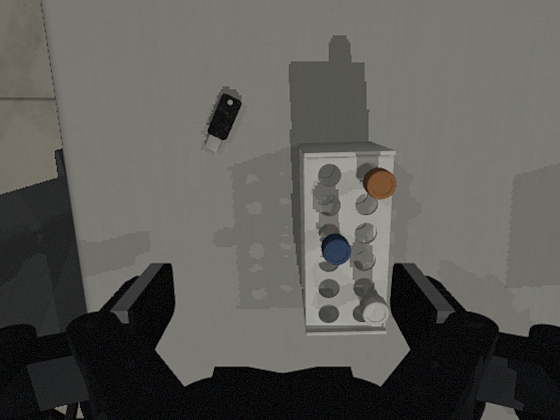

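Wrist view: orange cap top at (380,182), blue (336,248), white (375,312); top-view positions are confirmed within a few mm.

```bash
python3 - <<'E'
from h import *
f=pickle.load(open('pics/w1.pkl','rb'))
h=cv2.cvtColor(f['frame'],cv2.COLOR_RGB2HSV)
m=((h[:,:,0]<15)&(h[:,:,1]>140)&(h[:,:,2]>60)).astype(np.uint8)
n,l,s,c=cv2.connectedComponentsWithStats(m);k=1+np.argmax(s[1:,4]);print(s[k],c[k])
u,v=c[k]
print(atz(f,380,182,.112),atz(f,u,v,.110),atz(f,336,248,.112),atz(f,375,312,.112))
c=atz(f,380,182,.112)
for z in(.165,.11): to((.55,c[1],z),0)
E
```

```text
[366 170  30  29 603] [380.67993367 184.1641791 ]
[0.54874421 0.24971004 0.112     ] [0.54984361 0.24791612 0.11      ] [0.52305438 0.20474918 0.112     ] [0.55271997 0.1570876  0.112     ]
[0.081, 0.252, 0.218] [-0.0, -0.0, 0.003]
[0.081, 0.253, 0.438] [-0.0, -0.0, 0.003]
```

Emit:
apply_moves([
  [[0.04, 0.12, 0.05], [0, 0, 0]],
  [[0.078, 0.247, 0.15], [0, 0, 0.003]],
  [[0.078, 0.247, 0.25], [0, 0, 0.003]],
  [[0.078, 0.247, 0.33], [0, 0, 0.003]],
  [[0.078, 0.247, 0.39], [0, 0, 0.003]],
  [[0.078, 0.247, 0.438], [0, 0, 0.003]],
  [[0.078, 0.247, 0.438], [0, 0, 0.003]],
  [[0.078, 0.247, 0.438], [0, 0, 0.003]],
], jaw=0.1)

```text
clock: 3.08
tcp_pos: [0.5505, 0.2475, 0.111]
orientation: [2.225, 2.217, 0.002]
contact_force: [0.9, -0.4, 0.5]
grip_width: 0.0471
gripper_force: 0.0
```

```bash
python3 - <<'E'
from h import *
st();f=save('wrist','w2')
h=cv2.cvtColor(f['frame'],cv2.COLOR_RGB2HSV)
m=((h[:,:,0]<15)&(h[:,:,1]>140)&(h[:,:,2]>60)).astype(np.uint8)
n,l,s,c=cv2.connectedComponentsWithStats(m);k=1+np.argmax(s[1:,4]);print(s[k],c[k],atz(f,*c[k],.110))
E
```

```text
{'clock': 3.075, 'joints': [-0.8169, 0.5593, 0.3908, 1.8705, -0.2956, 0.7675, -0.269], 'tcp_pos': [0.5505, 0.2475, 0.111], 'orientation': [2.2253, 2.2173, 0.0016], 'contact_force': [0.9267, -0.3552, 0.5436], 'moment': [0.0447, -0.0256, -0.0471], 'gripper_force': 0.0, 'grip_width': 0.0471}
[ 256  260   52   58 2037] [281.30338733 289.80166912] [0.54982194 0.24944294 0.11      ]
```

View pics/w2.png

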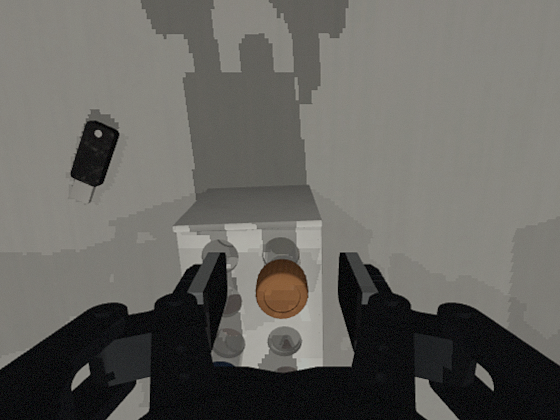

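The cap sits centred between the pads at about (281,293). Closing.

Emit:
apply_moves([
  [[0, 0, 0], [0, 0, 0]],
  [[0, 0, 0], [0, 0, 0]],
  [[0, 0, 0], [0, 0, 0]],
  [[0, 0, 0], [0, 0, 0]],
], jaw=-1, newtons=30)

```text
clock: 3.62
tcp_pos: [0.5502, 0.2474, 0.1105]
orientation: [-2.226, -2.217, -0.001]
contact_force: [0.1, -0.0, 2.1]
grip_width: 0.0175
gripper_force: 29.3
```

Emit:
apply_moves([
  [[0, 0, -0.1], [0, 0, 0]],
  [[0, 0, -0.25], [0, 0, 0]],
  [[0, 0, -0.42], [0, 0, 0]],
  [[0, 0, -0.54], [0, 0, 0]],
  [[-0.05, 0, -0.54], [0, 0, 0]],
  [[-0.15, -0.02, -0.54], [0, 0, 0]],
  [[-0.15, -0.02, -0.54], [0, 0, 0]],
])

```text
clock: 4.5
tcp_pos: [0.544, 0.2054, 0.2441]
orientation: [-2.231, -2.212, 0.005]
contact_force: [-0.1, -0.6, -0.6]
grip_width: 0.0177
gripper_force: 29.8
```

```bash
python3 - <<'E'
from h import *
o=st();f=save('wrist','w3')
f2=save('scene','s3')
cv2.imwrite('pics/w3s.png',np.hstack([cv2.resize(g['frame'][:,:,::-1],(400,300)) for g in (f,f2)]))
to((.45,-.22,.245),0)
E
```

```text
{'clock': 4.5, 'joints': [-0.843, 0.3608, 0.479, 1.8213, -0.192, 1.0088, -0.2955], 'tcp_pos': [0.544, 0.2054, 0.2441], 'orientation': [-2.2308, -2.2119, 0.0054], 'contact_force': [-0.0824, -0.6141, -0.59], 'moment': [-0.0249, -0.0248, -0.0136], 'gripper_force': 29.7663, 'grip_width': 0.0177}
[-1.716, -0.368, -0.001] [-0.001, 0.0, -0.002]
```

View pics/w3s.png

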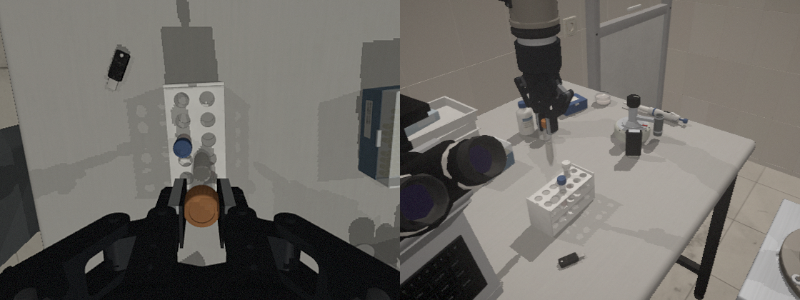

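The orange tube is held (cap between the pads) and clear of the rack; the other two remain in place.

Emit:
apply_moves([
  [[-0.2, -0.1, 0], [0, 0, 0]],
  [[-0.4, -0.2, 0], [0, 0, 0]],
  [[-0.6, -0.3, 0], [0, 0, 0]],
  [[-0.8, -0.368, 0], [0, 0, 0]],
  [[-1, -0.368, 0], [0, 0, 0]],
  [[-1, -0.368, 0], [0, 0, 0]],
])

```text
clock: 5.35
tcp_pos: [0.4514, -0.0432, 0.2452]
orientation: [2.232, 2.21, -0.001]
contact_force: [-0.7, 0.8, 0.1]
grip_width: 0.0175
gripper_force: 29.8
```

Emit:
apply_moves([
  [[-0.2, 0, 0], [0, 0, 0]],
  [[-0.4, 0, 0], [0, 0, 0]],
  [[-0.6, 0, 0], [0, 0, 0]],
  [[-0.716, 0, 0], [0, 0, 0]],
  [[-0.716, 0, 0], [0, 0, 0]],
  [[-0.716, 0, 0], [0, 0, 0]],
])

```text
clock: 6.1
tcp_pos: [0.4518, -0.2174, 0.2448]
orientation: [-2.223, -2.218, 0.0]
contact_force: [0.5, -0.2, -0.8]
grip_width: 0.0176
gripper_force: 29.8
```

```bash
python3 - <<'E'
from h import *
o=st();f=save('wrist','w4');ft=save('top','t4')
f0=pickle.load(open('pics/top0.pkl','rb'))
print(atz(f0,383.1,176.9,.129),atz(f0,389.5,213.4,.082))
cv2.imwrite('pics/w4s.png',f['frame'][:,:,::-1])
E
```

```text
{'clock': 6.1, 'joints': [-0.2961, 0.2407, 0.7329, 2.0115, -0.1961, 0.9599, 0.5339], 'tcp_pos': [0.4518, -0.2174, 0.2448], 'orientation': [-2.2229, -2.2185, 0.0003], 'contact_force': [0.5435, -0.2448, -0.7543], 'moment': [-0.0204, 0.0012, -0.0197], 'gripper_force': 29.774, 'grip_width': 0.0176}
[ 0.59807799 -0.18291658  0.129     ] [ 0.52353625 -0.20521347  0.082     ]
```

View pics/w4.png

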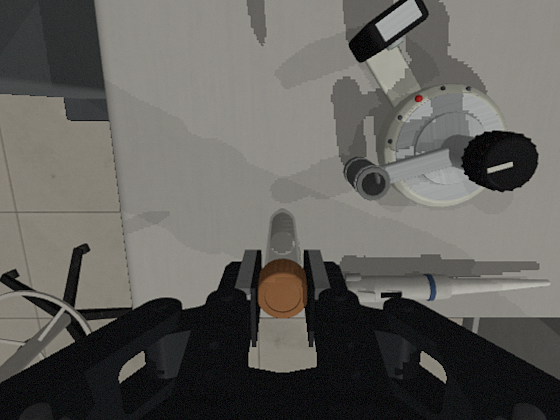

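Sleeve rim at (373,179), knob top at (500,161), red dot (418,98); tube hangs with its tip near (282,210).

```bash
python3 - <<'E'
from h import *
f=pickle.load(open('pics/w4.pkl','rb'));print(f['origin'],f['attitude'])
s=atz(f,373,179,.082);k=atz(f,500,161,.129);print('sleeve',s,'knob',k,np.linalg.norm((s-k)[:2]),np.degrees(np.arctan2(*(s-k)[1::-1])))
t=telemetry.get_obs()['tcp_pos'];zt=t[2]-.1065
for dy in(0,.002): 
  x,y=t[0]-.001,t[1]+dy
  print('tip',proj(f,(x,y,zt)),'captop',proj(f,(x,y,zt+.108)), 'edge', proj(f,(x,y+.008,zt+.02)))
# refine: circle on rim
g=cv2.cvtColor(f['frame'],cv2.COLOR_RGB2GRAY)
a=cv2.resize(g[140:220,320:430],None,fx=5,fy=5,interpolation=cv2.INTER_CUBIC)
b=cv2.resize(g[195:325,220:340],None,fx=4,fy=4,interpolation=cv2.INTER_CUBIC)
a=cv2.copyMakeBorder(a,0,b.shape[0]-a.shape[0],0,0,cv2.BORDER_CONSTANT) if a.shape[0]<b.shape[0] else a
c=np.hstack([a,b]);c=cv2.resize(c,None,fx=min(1,800/c.shape[1]),fy=min(1,800/c.shape[1]));print(c.shape,a.shape,b.shape)
cv2.imwrite('pics/c.png',cv2.convertScaleAbs(c,alpha=1.6))
E
```

```text
[ 0.45160022 -0.15207567  0.36293445] [-0.26602738  0.0012344  -0.00047505]
sleeve [ 0.52279633 -0.20515321  0.082     ] knob [ 0.59222336 -0.18449762  0.129     ] 0.07243456419461142 -163.43146302988052
tip [281.37482935 213.5846344 ] captop [280.43276658 297.59709761] edge [281.25249026 209.97373275]
tip [281.37120405 210.6026769 ] captop [280.42237124 292.54830363] edge [281.24819486 206.68147258]
(404, 800) (520, 550) (520, 480)
```

View pics/c.png

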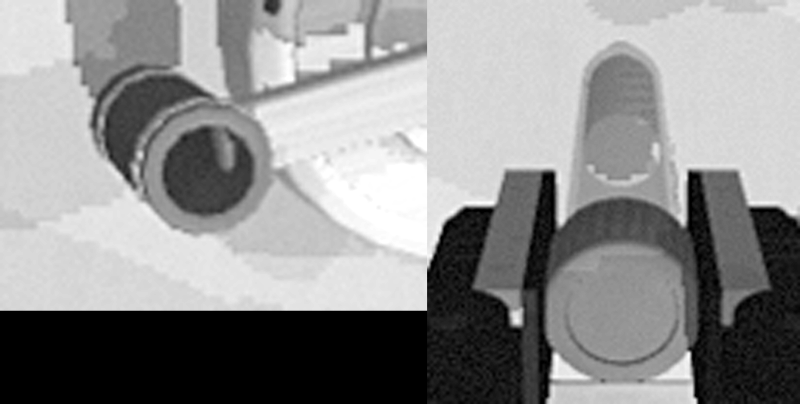

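```bash
python3 - <<'E'
from h import *
f=pickle.load(open('pics/w4.pkl','rb'))
s=atz(f,374,183.5,.082);print('sleeve',s)
t=telemetry.get_obs()['tcp_pos'];zt=t[2]-.1065
print('cap',atz(f,282.4,295.4,zt+.108),'tcp',t)
o=telemetry.get_obs()
x,y=(s[0]+.5235)/2,(s[1]-.2052)/2
# knob top ellipse in wrist image: dark blob
h=f['frame'].max(2);m=((h<45)).astype(np.uint8);m[:, :455]=0;m[220:]=0;m[:100]=0
n,l,S,c=cv2.connectedComponentsWithStats(m);k=1+np.argmax(S[1:,4]);print(S[k],c[k],[atz(f,*c[k],z) for z in(.114,.129)])
for u,v in [(500,165)]:print(atz(f,u,v,.129))
print(proj(f,(.598,-.183,.129)),proj(f,(.598,-.183,.100)),proj(f,(.617,-.183,.129)))
to((x+.0005,y-.0015,.21),0);to((x+.0005,y-.0015,.19),0)
E
```

```text
sleeve [ 0.52382173 -0.20875959  0.082     ]
cap [ 0.45152787 -0.2162479   0.24644763] tcp [ 0.4518236  -0.21712025  0.24494763]
[ 461  131   77   61 3427] [499.70382259 159.68573096] [array([ 0.60089418, -0.18567169,  0.114     ]), array([ 0.5918982, -0.1836473,  0.129    ])]
[ 0.59263259 -0.18709534  0.129     ]
[509.32005571 158.67885071] [485.06754967 153.38542624] [538.77597306 158.66471363]
[0.035, 0.289, 0.14] [-0.0, -0.0, -0.0]
[0.035, 0.289, 0.22] [-0.0, -0.0, -0.0]
```

Emit:
apply_moves([
  [[0.01, 0.07, 0], [0, 0, 0]],
  [[0.02, 0.15, 0.03], [0, 0, 0]],
  [[0.03, 0.24, 0.08], [0, 0, 0]],
  [[0.035, 0.289, 0.14], [0, 0, 0]],
  [[0.035, 0.289, 0.18], [0, 0, 0]],
  [[0.035, 0.289, 0.18], [0, 0, 0]],
  [[0.035, 0.289, 0.18], [0, 0, 0]],
])

```text
clock: 7.08
tcp_pos: [0.5236, -0.2106, 0.2008]
orientation: [2.226, 2.217, 0.001]
contact_force: [0.1, 0.3, 0.5]
grip_width: 0.0181
gripper_force: 29.8
```

```bash
python3 - <<'E'
from h import *
o=st();f=save('wrist','w5');t=save('top','t5');s=save('scene','s5')
F=f['frame'][:,:,::-1];
p=proj(f,(.524,-.207,.085));q=proj(s,(.524,-.207,.12));print(p,q)
u,v=map(int,p);a=cv2.resize(F[v-60:v+90,u-75:u+75],(600,600),interpolation=cv2.INTER_CUBIC)
u,v=map(int,q);print(u,v);b=cv2.resize(s['frame'][v-50:v+40,u-15:u+15,::-1],(200,600),interpolation=cv2.INTER_CUBIC)
cv2.imwrite('pics/d.png',cv2.convertScaleAbs(np.hstack([a,b]),alpha=1.5))
E
```

```text
{'clock': 7.075, 'joints': [-0.2455, 0.419, 0.6693, 1.9138, -0.3239, 0.9172, 0.5775], 'tcp_pos': [0.5236, -0.2106, 0.2008], 'orientation': [2.2257, 2.2167, 0.0007], 'contact_force': [0.1205, 0.2547, 0.5451], 'moment': [-0.037, 0.0717, -0.019], 'gripper_force': 29.771, 'grip_width': 0.0181}
[283.25130429 204.75251974] [364.21065939 144.41658036]
364 144
```

View pics/d.png

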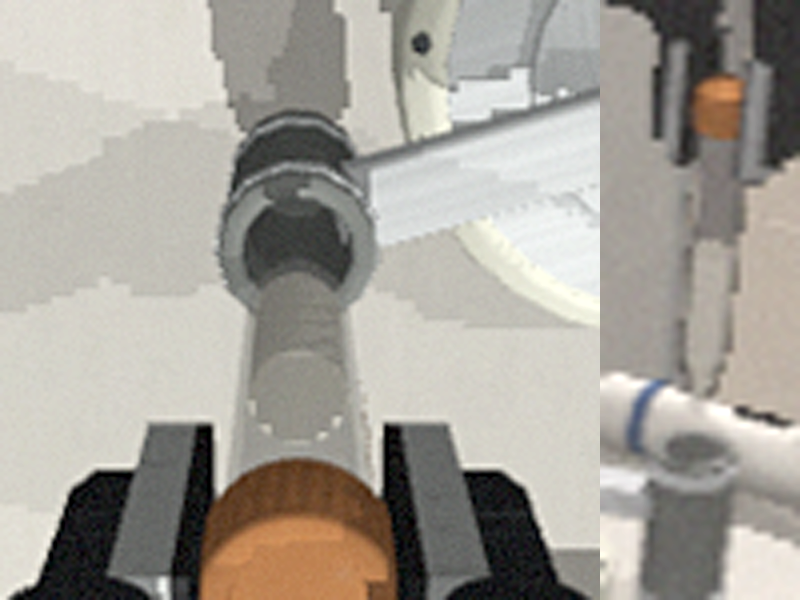

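Wrist crop: rim centre at (298,242) crop, tube axis in line with it; tip edge at (300,268). Scene crop: tip (706,392), rim centre (694,458). Working out the residual.

```bash
python3 - <<'E'
from h import *
from scipy.optimize import least_squares as L
f=pickle.load(open('pics/w5.pkl','rb'));s=pickle.load(open('pics/s5.pkl','rb'))
o=telemetry.get_obs();zt=o['tcp_pos'][2]-.1065
r=atz(f,282.7,204.7,.082);print('rim',r,'tcp',o['tcp_pos'])
print('wrist tip px if above rim',proj(f,(r[0],r[1],zt)),'with y+3mm',proj(f,(r[0],r[1]+.003,zt)),'y-3',proj(f,(r[0],r[1]-.003,zt)))
print('apparent tip',atz(f,283,211,zt),'edge at z+5',atz(f,283,211,zt+.005))
rs=atz(s,363.1,162.7,.082);ts=atz(s,364.9,152.8,zt);print('scene rim',rs,'tip',ts,'d',rs-ts)
E
```

```text
rim [ 0.52363536 -0.20775461  0.082     ] tcp [ 0.52374045 -0.2105364   0.20093255]
wrist tip px if above rim [282.7363253  209.62928673] with y+3mm [282.72530581 205.1250622 ] y-3 [282.74727027 214.10304981]
apparent tip [ 0.52380313 -0.2086721   0.09443255] edge at z+5 [ 0.52379278 -0.20725858  0.09943255]
scene rim [ 0.51910695 -0.20041893  0.082     ] tip [ 0.52719614 -0.21999941  0.09443255] d [-0.00808919  0.01958048 -0.01243255]
```

Emit:
apply_moves([
  [[0.006, 0.002, 0.02], [0, 0, 0]],
  [[0.006, 0.002, 0.04], [0, 0, 0]],
  [[0.006, 0.002, 0.06], [0, 0, 0]],
  [[0.006, 0.002, 0.08], [0, 0, 0]],
  [[0.006, 0.002, 0.09], [0, 0, 0]],
  [[0.006, 0.002, 0.09], [0, 0, 0]],
  [[0.006, 0.002, 0.09], [0, 0, 0]],
])

```text
clock: 8.1
tcp_pos: [0.5243, -0.2089, 0.1779]
orientation: [2.225, 2.217, 0.0]
contact_force: [-0.3, -0.2, -0.2]
grip_width: 0.018
gripper_force: 29.8
```

```bash
python3 - <<'E'
from h import *
st()
E
```

```text
{'clock': 8.1, 'joints': [-0.2306, 0.4498, 0.6497, 1.9318, -0.3502, 0.8736, 0.5961], 'tcp_pos': [0.5243, -0.2089, 0.1779], 'orientation': [2.2254, 2.2172, 0.0002], 'contact_force': [-0.2518, -0.1582, -0.1852], 'moment': [-0.0238, 0.0335, -0.0188], 'gripper_force': 29.7703, 'grip_width': 0.018}
```

Emit:
apply_moves([
  [[0, 0, 0.02], [0, 0, 0]],
  [[0, 0, 0.04], [0, 0, 0]],
  [[0, 0, 0.06], [0, 0, 0]],
  [[0, 0, 0.08], [0, 0, 0]],
  [[0, 0, 0.1], [0, 0, 0]],
  [[0, 0, 0.1], [0, 0, 0]],
])

```text
clock: 8.85
tcp_pos: [0.5237, -0.2089, 0.1522]
orientation: [-2.225, -2.216, 0.001]
contact_force: [-0.8, -0.3, -0.6]
grip_width: 0.0178
gripper_force: 29.8
```

Emit:
apply_moves([
  [[0, 0, 0.025], [0, 0, 0]],
  [[0, 0, 0.05], [0, 0, 0]],
  [[0, 0, 0.075], [0, 0, 0]],
  [[0, 0, 0.095], [0, 0, 0]],
  [[0, 0, 0.1], [0, 0, 0]],
  [[0, 0, 0.1], [0, 0, 0]],
])

```text
clock: 9.6
tcp_pos: [0.5238, -0.2088, 0.1275]
orientation: [-2.225, -2.217, 0.001]
contact_force: [-2.3, -0.6, -2.1]
grip_width: 0.0174
gripper_force: 29.9
```

Emit:
apply_moves([
  [[0, 0, 0.004], [0, 0, 0]],
  [[0, 0, 0.008], [0, 0, 0]],
  [[0, 0, 0.01], [0, 0, 0]],
  [[0, 0, 0.01], [0, 0, 0]],
])

```text
clock: 10.1
tcp_pos: [0.5244, -0.2096, 0.1262]
orientation: [2.225, 2.216, 0.001]
contact_force: [-4.5, -1.3, 8.7]
grip_width: 0.0174
gripper_force: 30.8
```

Contact with the floor at the expected height. Releasing.

Emit:
apply_moves([
  [[0, 0, 0], [0, 0, 0]],
  [[0, 0, 0], [0, 0, 0]],
  [[0, 0, 0], [0, 0, 0]],
  [[0, 0, -0.05], [0, 0, 0]],
  [[0, 0, -0.2], [0, 0, 0]],
  [[0, 0, -0.4], [0, 0, 0]],
  [[-0.25, -0.1, -0.4], [0, 0, 0]],
  [[-0.4, -0.16, -0.4], [0, 0, 0]],
  [[-0.4, -0.16, -0.4], [0, 0, 0]],
  [[-0.4, -0.16, -0.4], [0, 0, 0]],
], jaw=0)

```text
clock: 11.35
tcp_pos: [0.4842, -0.3083, 0.2257]
orientation: [2.225, 2.217, 0.001]
contact_force: [-0.0, 1.6, -1.1]
grip_width: 0.0426
gripper_force: 0.0
```

```bash
python3 - <<'E'
from h import *
o=st();f=save('wrist','w6');t=save('top','t6');s=save('scene','s6')
h=cv2.cvtColor(f['frame'],cv2.COLOR_RGB2HSV)
m=((h[:,:,0]<15)&(h[:,:,1]>140)&(h[:,:,2]>60)).astype(np.uint8)
n,l,S,c=cv2.connectedComponentsWithStats(m);k=1+np.argmax(S[1:,4]);print(S[k],c[k],[atz(f,*c[k],z) for z in (.128,.121)])
print(proj(f,(.598,-.185,.129)))
E
```

```text
{'clock': 11.35, 'joints': [-0.0815, 0.4091, 0.7034, 1.8695, -0.3167, 0.9764, 0.7576], 'tcp_pos': [0.4842, -0.3083, 0.2257], 'orientation': [2.2255, 2.2173, 0.0012], 'contact_force': [-0.0009, 1.5767, -1.0508], 'moment': [0.0412, -0.0029, -0.0031], 'gripper_force': 0.0, 'grip_width': 0.0426}
[336  28  35  39 922] [353.68112798  46.46095445] [array([ 0.52353986, -0.20978381,  0.128     ]), array([ 0.52482485, -0.20870635,  0.121     ])]
[496.73274067  -4.75732414]
```

```bash
python3 - <<'E'
from h import *
to((.632,-.214,.225),50)
E
```

```text
[0.374, 0.589, 0.001] [0.0, -0.0, -0.278]
```

Emit:
apply_moves([
  [[0, 0.15, 0], [0, 0, -0.04]],
  [[0.05, 0.3, 0], [0, 0, -0.09]],
  [[0.12, 0.45, 0], [0, 0, -0.14]],
  [[0.25, 0.55, 0], [0, 0, -0.19]],
  [[0.374, 0.589, 0], [0, 0, -0.24]],
  [[0.374, 0.589, 0], [0, 0, -0.278]],
  [[0.374, 0.589, 0], [0, 0, -0.278]],
  [[0.374, 0.589, 0], [0, 0, -0.278]],
], jaw=0.5)

```text
clock: 12.5
tcp_pos: [0.6313, -0.2159, 0.2252]
orientation: [-1.082, -2.949, 0.0]
contact_force: [0.2, -0.2, -0.8]
grip_width: 0.0642
gripper_force: 0.0
```

```bash
python3 - <<'E'
from h import *
o=st();f=save('wrist','w7')
print(proj(f,(.598,-.185,.129)),proj(f,(.524,-.208,.128)))
h=f['frame'].max(2);m=(h<55).astype(np.uint8);m[300:]=0
n,l,S,c=cv2.connectedComponentsWithStats(m)
for k in range(1,n):
  if S[k,4]>500: print(S[k],c[k])
cv2.imwrite('pics/w7b.png',cv2.convertScaleAbs(f['frame'][:,:,::-1],alpha=1.4))
E
```

```text
{'clock': 12.5, 'joints': [-0.0714, 0.5212, 0.4404, 1.6291, -0.2474, 1.0472, 1.3094], 'tcp_pos': [0.6313, -0.2159, 0.2252], 'orientation': [-1.0825, -2.949, 0.0003], 'contact_force': [0.2186, -0.2272, -0.8167], 'moment': [0.0324, -0.0032, 0.005], 'gripper_force': 0.0, 'grip_width': 0.0642}
[287.65414463 145.68984391] [171.04623722  70.31458937]
[295   0  59  18 575] [327.10608696   6.38608696]
[ 256  115   65   66 2991] [288.60180542 147.66733534]
[171 255  34  45 925] [192.11027027 282.17405405]
[360 256  33  44 908] [371.91740088 282.49559471]
```

View pics/w7b.png

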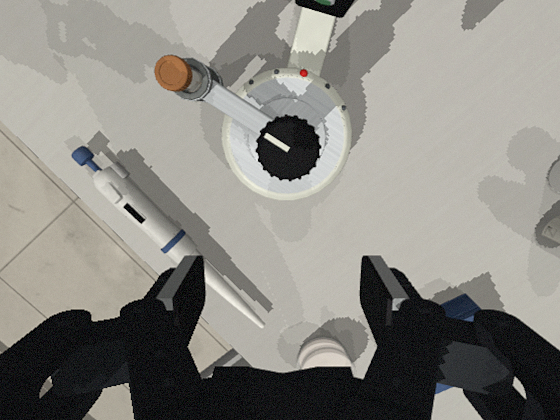

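The tube stands in the sleeve (cap at (173,72)); the knob top is at (288,148), between the jaws' line.

```bash
python3 - <<'E'
from h import *
f=pickle.load(open('pics/w7.pkl','rb'))
k=atz(f,288.5,147.7,.126);print(k,atz(f,173,72,.128),atz(f,288.5,130,.126))
for z in(.17,.120):to((k[0],k[1]-.0005,z),50)
E
```

```text
[ 0.59948162 -0.18553241  0.126     ] [ 0.52533715 -0.20779193  0.128     ] [ 0.59157065 -0.17890074  0.126     ]
[0.175, 0.009, 0.221] [-0.0, 0.0, -0.002]
[0.175, 0.009, 0.421] [-0.0, 0.0, -0.002]
```

Emit:
apply_moves([
  [[0.09, 0.005, 0.05], [0, 0, 0]],
  [[0.175, 0.009, 0.1], [0, 0, 0]],
  [[0.175, 0.009, 0.22], [0, 0, 0]],
  [[0.175, 0.009, 0.32], [0, 0, 0]],
  [[0.175, 0.009, 0.38], [0, 0, 0]],
  [[0.175, 0.009, 0.413], [0, 0, 0]],
  [[0.175, 0.009, 0.413], [0, 0, 0]],
  [[0.175, 0.009, 0.413], [0, 0, 0]],
])

```text
clock: 13.55
tcp_pos: [0.6, -0.1861, 0.1229]
orientation: [1.079, 2.949, 0.0]
contact_force: [-0.5, -0.5, 0.3]
grip_width: 0.064
gripper_force: 0.0
```

```bash
python3 - <<'E'
from h import *
o=st();f=save('wrist','w8')
h=f['frame'].max(2);m=(h<55).astype(np.uint8)[150:400,200:360]
w=((h[150:400,200:360]>130)).astype(np.uint8)
n,l,S,c=cv2.connectedComponentsWithStats(w)
for k in range(1,n):
  if 20<S[k,4]<3000: print(S[k],c[k]+[200,150])
k=(.5995,-.186,.129);print(proj(f,k),proj(f,o['tcp_pos']))
p=proj(f,(.5995-.012,-.186-.0036,.129));print(p)
E
```

```text
{'clock': 13.55, 'joints': [-0.0844, 0.5767, 0.393, 1.8035, -0.2905, 0.817, 1.321], 'tcp_pos': [0.6, -0.1861, 0.1229], 'orientation': [1.0788, 2.9491, 0.0003], 'contact_force': [-0.4769, -0.5408, 0.3367], 'moment': [-0.0008, -0.0269, -0.0264], 'gripper_force': 0.0, 'grip_width': 0.064}
[  0   0  51  49 935] [221.36791444 169.4459893 ]
[71  0 16  7 60] [279.51666667 151.85      ]
[93  0 11  7 30] [299.2        151.83333333]
[62  5 19 13 30] [271.53333333 161.9       ]
[  67   24   60   42 1206] [295.46268657 189.92039801]
[ 45 136  43  25 331] [267.35951662 297.58006042]
[284.54209891 305.45213779] [285.10554374 297.73152386]
[253.85016789 287.49707692]
```

Emit:
apply_moves([
  [[0, 0, 0], [0, 0, 0]],
  [[0, 0, 0], [0, 0, 0]],
  [[0, 0, 0], [0, 0, 0]],
  [[0, 0, 0], [0, 0, 0]],
], jaw=-1, newtons=50)

```text
clock: 14.1
tcp_pos: [0.6004, -0.1852, 0.123]
orientation: [1.077, 2.949, 0.002]
contact_force: [0.5, 2.5, 6.1]
grip_width: 0.036
gripper_force: 50.0
```

```bash
python3 - <<'E'
from h import *
st()
E
```

```text
{'clock': 14.1, 'joints': [-0.0848, 0.5764, 0.3921, 1.8032, -0.2913, 0.8171, 1.3212], 'tcp_pos': [0.6004, -0.1852, 0.123], 'orientation': [1.0775, 2.9493, 0.0021], 'contact_force': [0.5089, 2.5266, 6.0581], 'moment': [0.5484, -0.0592, -0.0445], 'gripper_force': 49.9968, 'grip_width': 0.036}
```

Emit:
apply_moves([
  [[0, 0, 0], [0, 0, 0.027]],
  [[0, 0, 0], [0, 0, 0.053]],
  [[0, 0, 0], [0, 0, 0.08]],
  [[0, 0, 0], [0, 0, 0.107]],
  [[0, 0, 0], [0, 0, 0.133]],
  [[0, 0, 0], [0, 0, 0.133]],
  [[0, 0, 0], [0, 0, 0.133]],
])

```text
clock: 14.98
tcp_pos: [0.6003, -0.1853, 0.123]
orientation: [1.666, 2.662, 0.002]
contact_force: [0.9, 2.0, 6.3]
grip_width: 0.0361
gripper_force: 50.1
```

```bash
cat >> h.py <<'E'
def line(fn):
    o=st();f=save('wrist',fn);v=o['orientation'];a=np.degrees(np.arctan2(v[1],v[0]))%180;print('phi',2*a-90)
    w=(f['frame'].max(2)[270:330,230:345]>130).astype(np.uint8)
    n,l,S,c=cv2.connectedComponentsWithStats(w)
    for k in range(1,n):
        if 100<S[k,4]<900:
            p=np.argwhere(l==k)[:,::-1].astype(np.float32)+[230,270]
            q=[atz(f,*x,.129)[:2] for x in p];q=np.array(q);m=q.mean(0);d=np.linalg.svd(q-m)[2][0]
            print(S[k],c[k]+[230,270],'line yaw world',np.degrees(np.arctan2(d[1],d[0]))%180)
    return f
E
python3 -c "
from h import *
line('w9')"
```

```text
{'clock': 14.975, 'joints': [-0.1605, 0.5973, 0.5011, 1.8085, -0.3764, 0.8299, 0.9775], 'tcp_pos': [0.6003, -0.1853, 0.123], 'orientation': [1.666, 2.6621, 0.0023], 'contact_force': [0.8644, 2.0402, 6.3359], 'moment': [0.4281, 0.0696, 0.0132], 'gripper_force': 50.1425, 'grip_width': 0.0361}
phi 25.922117660151386
[ 14  14  41  27 349] [263.35816619 297.24355301] line yaw world 173.0693465583845
```

Emit:
apply_moves([
  [[0, 0, 0], [0, 0, 0.027]],
  [[0, 0, 0], [0, 0, 0.053]],
  [[0, 0, 0], [0, 0, 0.08]],
  [[0, 0, 0], [0, 0, 0.107]],
  [[0, 0, 0], [0, 0, 0.133]],
  [[0, 0, 0], [0, 0, 0.133]],
  [[0, 0, 0], [0, 0, 0.133]],
])

```text
clock: 15.9
tcp_pos: [0.6002, -0.1853, 0.123]
orientation: [2.182, 2.259, 0.003]
contact_force: [-0.6, 2.9, 6.8]
grip_width: 0.0362
gripper_force: 50.2
```

```bash
python3 -c "
from h import *
line('w10')"
```

```text
{'clock': 15.9, 'joints': [-0.2335, 0.6249, 0.6101, 1.8135, -0.4646, 0.8487, 0.6362], 'tcp_pos': [0.6002, -0.1853, 0.123], 'orientation': [2.1823, 2.2591, 0.0025], 'contact_force': [-0.5832, 2.8672, 6.7785], 'moment': [0.4634, 0.1085, -0.0268], 'gripper_force': 50.1997, 'grip_width': 0.0362}
phi 1.979779696526336
[ 10  12  44  29 379] [261.70976253 296.34300792] line yaw world 149.13594471515853
```

Second stop (line 149°). Third, easing in gently.

Emit:
apply_moves([
  [[0, 0, 0], [0, 0, 0.027]],
  [[0, 0, 0], [0, 0, 0.053]],
  [[0, 0, 0], [0, 0, 0.08]],
  [[0, 0, 0], [0, 0, 0.105]],
  [[0, 0, 0], [0, 0, 0.122]],
  [[0, 0, 0], [0, 0, 0.13]],
  [[0, 0, 0], [0, 0, 0.132]],
  [[0, 0, 0], [0, 0, 0.132]],
])

```text
clock: 16.95
tcp_pos: [0.6001, -0.1853, 0.123]
orientation: [-2.601, -1.762, -0.003]
contact_force: [-1.5, 3.1, 6.8]
grip_width: 0.0364
gripper_force: 50.3
```

```bash
python3 -c "
from h import *
f=line('w11');t=save('top','t11')
h=cv2.cvtColor(f['frame'],cv2.COLOR_RGB2HSV)
m=((h[:,:,0]<15)&(h[:,:,1]>140)&(h[:,:,2]>60)).astype(np.uint8)
n,l,S,c=cv2.connectedComponentsWithStats(m);k=1+np.argmax(S[1:,4]);p=atz(f,*c[k],.124);print(S[k],c[k],p,np.degrees(np.arctan2(p[1]+.1855,p[0]-.6)),np.hypot(p[1]+.1855,p[0]-.6))
"
```

```text
{'clock': 16.95, 'joints': [-0.3019, 0.6594, 0.7172, 1.818, -0.5544, 0.8745, 0.299], 'tcp_pos': [0.6001, -0.1853, 0.123], 'orientation': [-2.6011, -1.7616, -0.0026], 'contact_force': [-1.461, 3.093, 6.8079], 'moment': [0.4987, 0.1435, -0.0482], 'gripper_force': 50.2815, 'grip_width': 0.0364}
phi -21.785177886797328
[ 10  12  45  30 394] [261.88324873 296.54314721] line yaw world 125.4949487317528
[  47  150   73   61 2745] [ 82.90746812 178.92058288] [ 0.55537494 -0.12110272  0.124     ] 124.72060035085417 0.0783479805399698
```

```bash
python3 -c "
from h import *
print(job.hand_in())"
```

```text
the job is handed in; nothing more can be done
None
```

I put the orange-capped tube in the sleeve, lowered it until it touched the floor at the expected height, and let go. I then turned the knob clockwise through three clicks (71.7°) to the third stop without going past it, and handed the job in at about 17 s still holding the knob; the blue- and white-capped tubes were not moved.

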